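# Push a kiln ring through the gravity flap of a feed chute

## Task

Push the small ceramic kiln ring across the bench into the flared mouth of the metal feed chute and on under its hanging flap, which the ring pushes open, until the whole ring lies in the pocket behind the flap; then draw back so that the flap swings fully shut behind it. Use the fingertips only to push, gently: do not grip or lift the ring, it stays flat on the bench all the way. Leave the other things on the bench where they are.

Things in the scene. Friction and masses are not known exactly. Their poses are not given: they have to be found in the camera images.
- kiln_ring: flat pale ceramic ring lying on the bench, loose, about 40 g; outside diameter 68 mm, hole diameter about 50 mm, 12 mm thick. Origin: centre of its underside. (The tape roll, 101 mm across and 24 mm thick, is a different thing.)
- feed_chute: low bottomless metal feed chute fixed to the bench; the bench top is its floor, the top is open. Origin: on the bench, mid-lane, straight below the flap's hinge line. x points along the lane inward (mouth to pocket), z up. Walls 4 mm thick, 26 mm high, inner faces at y = +-62 mm, straight from x = -50 mm to the back wall. Outside them run screw flanges 12 mm wide, 3 mm high
- chute_mouth (a point): middle of the chute's mouth, on the bench, at chute x = -86 mm; from x = -50 mm the walls flare out by 26 degrees each to a mouth about 155 mm wide here. Axes as the chute's
- chute_pocket (a point): where the ring's centre belongs, on the bench at chute x = +66 mm; the pocket lies between the flap (x = 0) and the closed back wall (inner face at x = +102 mm), so a ring against the back wall has its centre at x = 68 mm and its rear edge at x = 34 mm. Axes as the chute's
- flap_hinge (a point): middle of the flap's hinge line, 75 mm above the bench at chute x = 0. Nothing crosses the lane here: the flap hangs on two stub pins in rounded ears of the walls, 79 mm high, x = -11 to +11 mm. A finger pointing down can follow the ring along the middle of the lane, pushing the flap's bar ahead of it, up to 45 mm past x = 0
- flap (a joint): gravity flap's angle, rad: 0 = hanging shut, grows to 1.45 as it swings inward (chute +x), never outward. Opens with under 1 N, falls shut by itself. A bar 116 mm wide, 3 to 5 mm thick, 8 to 22 mm above the bench when shut, on two straps 104 mm apart. It rides over the ring and can drop shut only when the ring's rear edge is about 25 mm or more past x = 0
- flap_edge (a point): middle of the flap's lower edge, 67 mm from the hinge line; 8 mm above the bench when shut
- tape_roll: bystander: roll of masking tape lying flat, 101 mm across, 24 mm thick; origin centre of underside; not to be disturbed
- wood_rib: bystander: flat wooden rib, 48x104x8 mm; origin centre of underside; not to be disturbed
- oxide_jar_0: bystander: small round jar with black cap, 52 mm across, 70 mm high; origin centre of underside; not to be disturbed
- loop_tool_1: bystander: loop tool with wooden handle, 178 mm long (along its y), 23 mm wide, 12 mm high; origin centre of underside; not to be disturbed
- test_tile_0: bystander: upright glazed test tile on a 73x57 mm foot, 82 mm high; origin centre of underside; not to be disturbed
Mind the look-alikes: they are no part of the job. Several things have the shape of the kiln_ring; the one meant has the colours described above.

How it is judged:
By the outcome, as a careful person would: the job done as asked, in the order asked, and still so for the second after the job is handed in, with the robot touching nothing.
It also fails if it takes over 56 s, if anything falls off the work surface, if the arm or the gripper's body presses on something with over 40 N, if the wrist force passes 120 N, or if a joint passes its speed limit or range.

## Robot

A 6-joint arm with a two-finger parallel gripper is mounted at the origin on a cart in front of the work surface, level with it; the furniture and walls round the work are solid. World frame = base frame: x ahead of the robot, y to its left, z up, the work surface at z = 0. Lengths are in m, angles in rad, forces in N, time in s.
With the tool pointing down it reaches from about 0.35 to 0.975 m from the base axis. Payload 4.9 kg.
Tool frame: the origin (TCP) lies at the very end of the fingers, on their centre line; the grasp point (between the pads) lies 19 mm behind it; x points along the fingers, y is the direction in which the jaws open and shut, and the axes are right-handed (so a half turn about x gives the same grasp; the last joint's range is limited). The gripper opens to 85 mm and grips with 20 to 120 N. Pads are 22 mm wide; open, the fingers measure 114 mm over their backs; the gripper's body (76 mm by 85 mm) begins 54 mm behind the grasp point. The pads swing forward as they close: fully open they stand 13 mm farther back than shut.
Start: joints at [1.041, 0.053, 1.613, -0, 1.476, -0.119], TCP at [0.25, 0.573, 0.231] pointing down, gripper open.
Joint ranges: [-3.01, 3.01], [-1.01, 2.22], [0.06, 2.58], [-1.02, 4.17], [0.09, 2.62], [-3.14, 3.14]. Speed limits (rad/s): [2.57, 2.57, 3.14, 3.14, 3.14, 3.14].

## Interface

Orientations are given as a rotation vector (axis times angle).
In Python, from station import ctrl gives the robot as it stands. The module is installed in compiled form; this text tells all that it offers.
- The arm moves only by the shell command python3 -m handwheel 'ROWS' [FORCE]. ROWS is JSON, one flat list of numbers, 7 for each row, row after row: the opening, from 0 (shut) to 1 (fully open), then the shift along the tool's x, y, z in m, then the turn, a rotation vector about the tool's x, y, z in degrees. A call has 1 to 12 rows; each row is the pose to reach, as a shift and turn from the pose commanded when the call began, along the tool's axes at that moment; what a row does not reach only later rows make up. A row lasts 1/12 s, in which the tool goes at most 41.7 mm and 7.16 degrees, less where a joint would pass 70% of its speed; a pose out of reach is approached as far as the arm can. A call with a gripper value outside its range is refused whole. The fingers move at their own pace and stop on an object; FORCE is the grip in N (left out, the last holds). Time passes only in rows, so rows that repeat a pose let the fingers close. It gives the time, the measured TCP pose, the force and the opening at its end, in the units of the state.
- ctrl.get_obs(): the state, without advancing time (a new reading comes with each control period).
- ctrl.get_image(name): name is "scene" or "top" or "wrist"; returns (picture, depth): 384x512x3 uint8, blue, green, red; 384x512 float32, m along the optical axis (not along the pixel's ray), 0 where there is no reading.
- ctrl.camera_params(name): a dict with "fov_y" (degrees; the focal length in pixels is half the picture's height over the tangent of half this angle, whatever the lens; pixels are square), "cx", "cy" (the principal point, pixels), "R" (3x3) and "t" (3): a world point X has camera coordinates R X + t; the wrist camera has in their place "hand_eye" (4x4, takes a point from camera to tool coordinates, whose origin is the TCP and whose axes are the tool frame's). Camera axes: x right, y down, z forward; pixel columns grow to the right and rows downward; lengths in m; the calibration is good to about 2 mm. A picture is of the moment at which its call begins: read the wrist's pose just before it. camera_params takes no time and is no camera call.
- ctrl.finish_job(): hands the job in, once; it reports no verdict.
The state is a dict: "t": time; "q": joint angles; "dq": joint speeds; "effort": joint torques, N m; "tool_pos": TCP position; "tool_rot": TCP orientation; "contact_force": force on the tool from outside, world axes, zero at the start; "wrist_torque": the same for the moment, N m; "opening": finger opening in m.
Only numpy, scipy, OpenCV 4.12 (cv2) and the standard library are available. Lean on these libraries where they do the work, as an engineer would, in place of code of your own. Each camera call takes 0.05 s, during which the arm holds its last target.

## Working session

There is one attempt and no reset: what is moved stays moved. The work goes in short steps, Python scripts to look and compute and a shell command to move; the robot and the scene stay as the last step left them, time stands still between calls to the robot, and variables do not carry over. Pictures are saved under pics/ and viewed, and the job is handed in when it is done.

```bash
mkdir -p pics
cat > h.py <<'E'
import numpy as np, cv2
from station import ctrl
from scipy.spatial.transform import Rotation as Rn
def K(p,h=384): 
    return (h/2)/np.tan(np.radians(p["fov_y"])/2)
def pts(name,d,o=None):
    p=ctrl.camera_params(name); f=K(p); v,u=np.mgrid[0:d.shape[0],0:d.shape[1]]
    c=np.stack([(u-p["cx"])/f*d,(v-p["cy"])/f*d,d],-1)
    if name=="wrist":
        H=np.array(p["hand_eye"]); t=c@H[:3,:3].T+H[:3,3]
        return t@Rn.from_rotvec(o["tool_rot"]).as_matrix().T+o["tool_pos"]
    return (c-np.array(p["t"]))@np.array(p["R"])
def ray(name,uv,z,o=None):
    p=ctrl.camera_params(name); f=K(p); uv=np.atleast_2d(uv).astype(float)
    c=np.c_[(uv[:,0]-p["cx"])/f,(uv[:,1]-p["cy"])/f,np.ones(len(uv))]
    if name=="wrist":
        H=np.array(p["hand_eye"]); M=Rn.from_rotvec(o["tool_rot"]).as_matrix()
        C=M@H[:3,3]+o["tool_pos"]; D=c@(M@H[:3,:3]).T
    else:
        R=np.array(p["R"]); C=-R.T@np.array(p["t"]); D=c@R
    return C+D*((z-C[2])/D[:,2])[:,None]
E
python3 - <<'E'
from h import *
o=ctrl.get_obs(); print(o)
for n in ["scene","top","wrist"]:
    print(n,ctrl.camera_params(n))
    o=ctrl.get_obs(); im,d=ctrl.get_image(n); cv2.imwrite(f"pics/{n}0.png",im); np.savez(f"{n}0.npz",im=im,d=d,p=o["tool_pos"],r=o["tool_rot"])
E
```

```text
{'t': 0.0, 'q': array([ 1.04097801e+00,  5.33600500e-02,  1.61430039e+00, -1.41410239e-05,
        1.47602119e+00, -1.18978956e-01]), 'dq': array([ 0.00082473, -0.00203546,  0.00068799, -0.00038917,  0.00129726,
        0.00016547]), 'effort': array([ 2.46590374e-03, -3.93664169e+01, -3.70183182e+01,  1.12190696e-04,
        7.01955709e-03,  2.26301222e-05]), 'tool_pos': array([0.24928129, 0.57244565, 0.23005724]), 'tool_rot': array([ 0.32072146,  1.54732093, -0.32385703]), 'contact_force': array([ 0.31144762, -0.01005096,  0.01407789]), 'wrist_torque': array([-0.02249389, -0.00862934, -0.00216087]), 'opening': 0.0849289169749171}
scene {'fov_y': 53.44065432264763, 'cx': 246.8424974233757, 'cy': 193.3999654362341, 'R': array([[ 0.46878329, -0.88328335, -0.00726258],
       [-0.53017097, -0.2747813 , -0.8021309 ],
       [ 0.70651325,  0.37987598, -0.59710407]]), 't': array([-0.29591862,  0.35678948,  0.49794595])}
top {'fov_y': 47.99835025359966, 'cx': 253.01172359941424, 'cy': 190.02515775171074, 'R': array([[ 0.02991442, -0.99952185,  0.00782294],
       [-0.99610967, -0.03045949, -0.08269061],
       [ 0.08288936, -0.00531887, -0.99654456]]), 't': array([-0.01660371,  0.56512042,  1.19068045])}
wrist {'fov_y': 69.1713984795516, 'cx': 258.8054046644962, 'cy': 194.85923766732193, 'hand_eye': array([[-6.07957103e-04, -2.70429270e-01,  9.62739653e-01,
        -1.41936676e-01],
       [ 9.99999437e-01,  6.72522264e-04,  8.20394655e-04,
         7.70485294e-04],
       [-8.69322579e-04,  9.62739610e-01,  2.70428709e-01,
        -6.89435623e-02],
       [ 0.00000000e+00,  0.00000000e+00,  0.00000000e+00,
         1.00000000e+00]])}
```

View pics/top0.png

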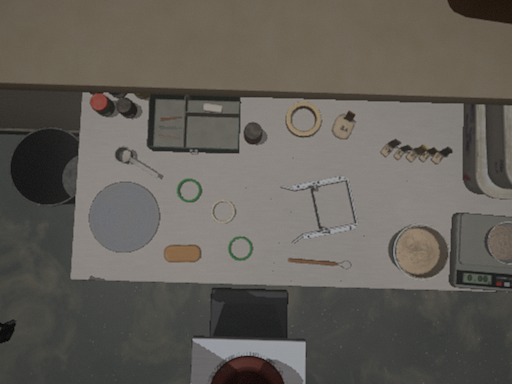

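View pics/scene0.png

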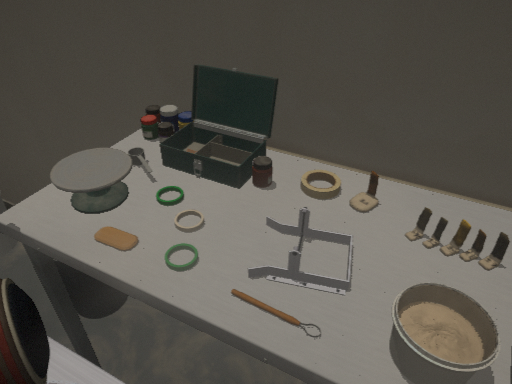

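Run:
```python
from h import *
a=np.load("top0.npz"); im=a["im"]
c=cv2.resize(im[160:260,170:370],None,fx=4,fy=4,interpolation=cv2.INTER_CUBIC); cv2.imwrite("pics/topc.png",c)
P=pts("top",a["d"]); 
print(P[211,224-2:227],P[230,270],P[205,335])
Z=np.clip((P[160:260,170:370,2]+.01)/.1*255,0,255).astype(np.uint8)
cv2.imwrite("pics/topz.png",cv2.resize(Z,None,fx=4,fy=4,interpolation=cv2.INTER_NEAREST))
```

```text
[[ 0.50447418  0.08705941  0.00102425]
 [ 0.50450279  0.08409619  0.00280305]
 [ 0.50465321  0.08136855  0.00081424]
 [ 0.50486081  0.07873339 -0.00292745]
 [ 0.50500175  0.07596566 -0.00460378]] [ 0.45454727 -0.05155058 -0.00256503] [ 0.53136108 -0.23546711  0.00168213]
```

View pics/topc.png

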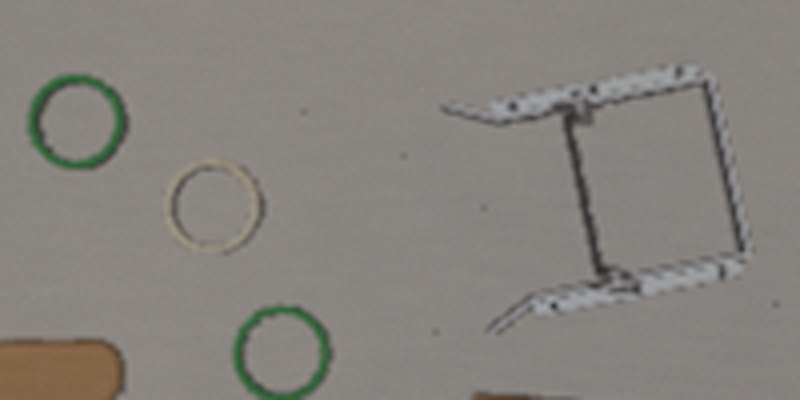

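View pics/topz.png

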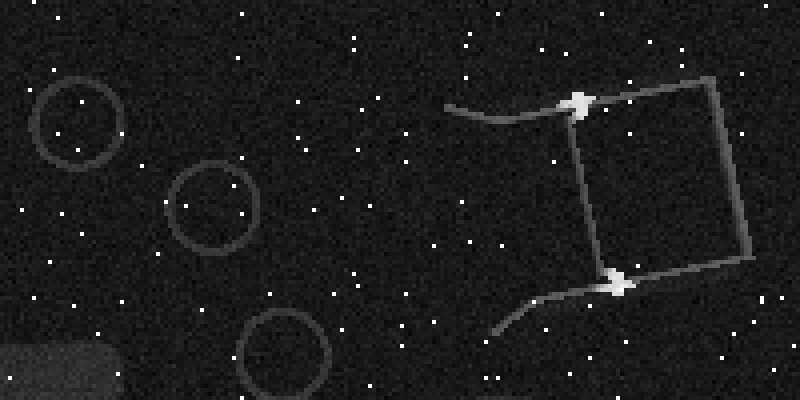

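View pics/wrist0.png

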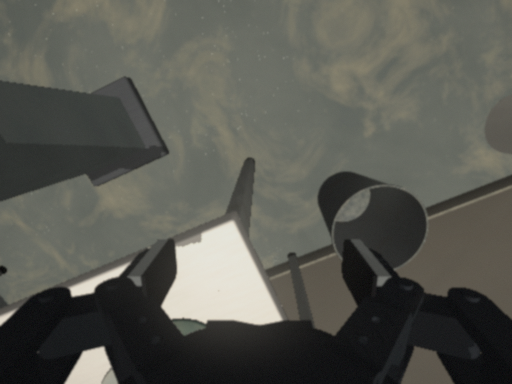

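Run:
```python
from h import *
a=np.load("top0.npz"); im=a["im"]; P=pts("top",a["d"])
v,u=np.mgrid[0:384,0:512]
# ring by depth
def box(u0,u1,v0,v1): return (u>=u0)&(u<u1)&(v>=v0)&(v<v1)
m=box(210,238,198,226)&(P[...,2]>.007)&(P[...,2]<.018)
Q=P[m]; 
def circ(Q):
    A=np.c_[Q[:,:2],np.ones(len(Q))]; s=np.linalg.lstsq(A,(Q[:,:2]**2).sum(1),rcond=None)[0]
    c=s[:2]/2; return c,np.sqrt(s[2]+c@c)
print("ring depth",circ(Q),len(Q),np.median(Q[:,2]))
# ring by colour
hsv=cv2.cvtColor(im,cv2.COLOR_BGR2HSV)
mm=box(205,243,193,231)&(hsv[...,1]>40)&(hsv[...,2]>130)
X=ray("top",np.c_[u[mm],v[mm]],.012); print("ring col",circ(X),len(X),hsv[198:226,210:238,1].max())
s=np.load("scene0.npz"); Ps=pts("scene",s["d"])
ms=box(170,208,205,236)&(Ps[...,2]>.007)&(Ps[...,2]<.018); print("ring scene",circ(Ps[ms]),ms.sum())
# bench level
print("bench z",np.median(P[box(255,285,170,240)][:,2]), np.median(Ps[box(215,245,215,250)][:,2]))
# chute walls
for n,PP,b in(("top",P,box(275,365,172,250)),("scene",Ps,box(245,360,205,295))):
    w=b&(PP[...,2]>.018)&(PP[...,2]<.032); W=PP[w][:,:2]; print(n,len(W),W.min(0),W.max(0))
    e=b&(PP[...,2]>.06)&(PP[...,2]<.085); E=PP[e]; 
    k,lab,cen=cv2.kmeans(E[:,:2].astype(np.float32),2,None,(3,50,1e-6),5,cv2.KMEANS_PP_CENTERS); print("ears",cen,np.linalg.norm(cen[0]-cen[1]),len(E))
    np.save(n+"W.npy",W)
W=np.load("topW.npy")
for nm,bb in (("far",box(302,344,178,192)),("near",box(306,352,222,240)),("back",box(344,362,182,222))):
    w=bb&(P[...,2]>.018)&(P[...,2]<.032)&~(P[...,2]>.05)
    L=cv2.fitLine(P[w][:,:2].astype(np.float32),cv2.DIST_HUBER,0,.001,.001).ravel(); print(nm,w.sum(),L,np.degrees(np.arctan2(L[1],L[0])))
```

```text
ring depth (array([0.50286646, 0.08385923]), np.float64(0.031096138528669687)) 140 0.011658999113950425
ring col (array([0.50407474, 0.08450877]), np.float64(0.030929447290923534)) 41 48
ring scene (array([0.50213343, 0.08356666]), np.float64(0.0310845646163966)) 225
bench z -0.0003170313479484354 -0.00022528998132196457
top 320 [ 0.42068779 -0.29577824] [ 0.60488172 -0.07805849]
ears [[ 0.5781979  -0.16391052]
 [ 0.4584237  -0.1918644 ]] 0.12299299 62
scene 873 [ 0.41894849 -0.29484618] [ 0.60505889 -0.0776701 ]
ears [[ 0.4559238  -0.192697  ]
 [ 0.5777062  -0.16476244]] 0.12494518 189
far 59 [ 0.23082012 -0.9729964   0.5864155  -0.19163902] -76.65463
near 64 [ 0.21245079 -0.9771718   0.4648221  -0.22809307] -77.733986
back 79 [ 0.9748874   0.22269839  0.5535716  -0.27632642] 12.867572
```

```bash
cat >> h.py <<'E'
ang=np.radians(-77.1); CX=np.array([np.cos(ang),np.sin(ang),0]); CY=np.array([-CX[1],CX[0],0]); CO=np.array([.5178,-.1783,0])
def c2w(x,y,z=0): return CO+x*CX+y*CY+np.array([0,0,z])
def w2c(p): p=np.asarray(p)-CO; return np.stack([p@CX,p@CY,p[...,2]],-1)
E
python3 - <<'E'
from h import *
o=ctrl.get_obs(); R=Rn.from_rotvec(o["tool_rot"]); M=R.as_matrix(); print(M.round(3))
for s in(1,-1):
    T=np.c_[[0,0,-1],s*CY if s==1 else -CY,np.cross([0,0,-1],s*CY)]
    print(s,T.round(3)); r=(R.inv()*Rn.from_matrix(T)).as_rotvec(degrees=True); print("turn",r.round(2))
ring=w2c([.5027,.0838,0]); print("ring c",ring)
g=c2w(-.312,ring[1],.15); print("goal",g,"shift",M.T@(g-o["tool_pos"]))
a=np.load("top0.npz");P=pts("top",a["d"]); 
print("turntable z",np.median(P[205:225,115:135,2]),P[215,125]); print("green1",P[190,190],w2c(P[190,190]))
E
```

```text
[[-0.001  0.399  0.917]
 [-0.001  0.917 -0.399]
 [-1.    -0.002 -0.   ]]
1 [[ 0.     0.975  0.223]
 [ 0.     0.223 -0.975]
 [-1.     0.     0.   ]]
turn [5.356e+01 3.000e-02 9.000e-02]
-1 [[ 0.    -0.975 -0.223]
 [ 0.    -0.223  0.975]
 [-1.    -0.     0.   ]]
turn [-1.2644e+02 -1.1000e-01  4.0000e-02]
ring c [-0.25885599  0.04379496  0.        ]
goal [0.49083559 0.13560272 0.15      ] shift [ 0.08076135 -0.30406941  0.39590616]
turntable z 0.09180984921728484 [0.48326207 0.33586149 0.09357193]
green1 [ 0.56213834  0.18141311 -0.00343989] [-0.34073584  0.12352528 -0.00343989]
```

```bash
python3 -m handwheel '[0.42,0,-0.03,0.04,6,0,0, 0.42,0,-0.055,0.072,12,0,0, 0.42,0,-0.08,0.104,18,0,0, 0.42,0,-0.105,0.136,24,0,0, 0.42,0,-0.13,0.169,30,0,0, 0.42,0,-0.155,0.202,36,0,0, 0.42,0,-0.18,0.234,42,0,0, 0.42,0,-0.205,0.266,48,0,0, 0.42,0,-0.23,0.299,53.56,0,0, 0.42,0,-0.255,0.332,53.56,0,0, 0.42,0,-0.28,0.364,53.56,0,0, 0.42,0,-0.304,0.396,53.56,0,0]' 20
python3 -m handwheel '[0.42,0.02,0,0,0,0,0, 0.42,0.05,0,0,0,0,0, 0.42,0.08,0,0,0,0,0, 0.42,0.08,0,0,0,0,0, 0.42,0.08,0,0,0,0,0]'
python3 - <<'E'
from h import *
o=ctrl.get_obs(); im,d=ctrl.get_image("wrist"); cv2.imwrite("pics/w1.png",im); np.savez("w1.npz",im=im,d=d)
R=Rn.from_rotvec(o["tool_rot"]).as_matrix(); print(w2c(o["tool_pos"]),R.round(3),o["opening"],o["contact_force"])
P=pts("wrist",d,o); T=(P-o["tool_pos"])@R   # tool coords
m=(d>0)&(T[...,0]<.03)&(T[...,0]>-.08)&(abs(T[...,2])<.03)&(abs(T[...,1])<.07)
for s in(1,-1):
    q=T[m&(s*T[...,1]>0)]; print(s,len(q),np.percentile(q,[0,1,5,50,95,99,100],axis=0).round(4))
s=np.load
Z=(P[...,2]>.006)&(P[...,2]<.018); cv2.imwrite("pics/w1z.png",(Z*255).astype(np.uint8))
E
```

```text
t: 1.15
tool_pos: [0.4916, 0.1341, 0.2312]
tool_rot: [1.042, 1.307, -1.042]
contact_force: [0.4, 0.0, 0.5]
opening: 0.0361
t: 1.57
tool_pos: [0.4896, 0.1359, 0.1494]
tool_rot: [1.039, 1.311, -1.045]
contact_force: [-0.4, -0.8, 1.6]
opening: 0.0359
[-0.31253009  0.04269297  0.14940285] [[-0.005  0.975  0.223]
 [-0.001  0.223 -0.975]
 [-1.    -0.005 -0.   ]] 0.035935259577509586 [-0.38356637 -0.77179507  1.64016268]
1 12246 [[-0.08    0.     -0.0193]
 [-0.0798  0.0025 -0.0186]
 [-0.0789  0.0108 -0.0182]
 [-0.0646  0.041  -0.0114]
 [-0.0239  0.0533  0.0073]
 [-0.0087  0.0578  0.0099]
 [-0.0003  0.0619  0.0118]]
-1 12277 [[-0.08   -0.0618 -0.0193]
 [-0.0798 -0.058  -0.0186]
 [-0.0789 -0.0534 -0.0181]
 [-0.0646 -0.0413 -0.0114]
 [-0.0238 -0.011   0.0073]
 [-0.0087 -0.0026  0.0101]
 [-0.0002 -0.0002  0.0118]]
```

View pics/w1.png

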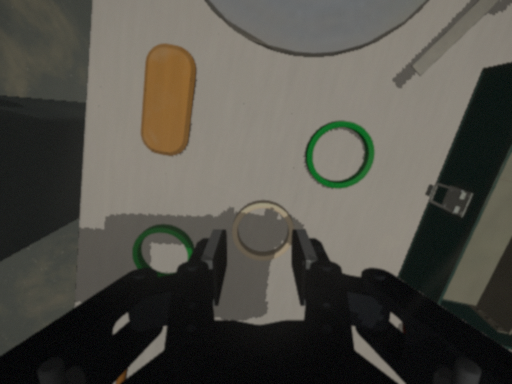

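Run:
```python
from h import *
o=ctrl.get_obs(); a=np.load("w1.npz"); d=a["d"]
R=Rn.from_rotvec(o["tool_rot"]).as_matrix()
P=pts("wrist",d,o); T=(P-o["tool_pos"])@R
m=(d>0)&(d<.2)&(abs(T[...,2])<.06)&(abs(T[...,1])<.08)
for lo in np.arange(-.12,.005,.005):
    q=T[m&(T[...,0]>=lo)&(T[...,0]<lo+.005)]
    if len(q)>5: print(round(lo,3),len(q),np.percentile(abs(q[:,1]),[1,99]).round(4),np.percentile(q[:,2],[1,99]).round(4))
v,u=np.mgrid[0:384,0:512]
mr=(u>225)&(u<296)&(v>190)&(v<262)&(P[...,2]>.006)&(P[...,2]<.018)
Q=P[mr]; A=np.c_[Q[:,:2],np.ones(len(Q))]; s=np.linalg.lstsq(A,(Q[:,:2]**2).sum(1),rcond=None)[0]; c=s[:2]/2
print("ring",c,np.sqrt(s[2]+c@c),len(Q),w2c([*c,0]))
```

```text
-0.105 454 [0.0074 0.0194] [-0.0221 -0.02  ]
-0.1 2661 [0.0078 0.0203] [-0.0218 -0.0193]
-0.095 5148 [0.0004 0.0584] [-0.0212 -0.0094]
-0.09 5829 [0.0005 0.0621] [-0.019  -0.0051]
-0.085 5644 [0.0005 0.0615] [-0.0189  0.001 ]
-0.08 5360 [0.0008 0.0594] [-0.0188  0.0072]
-0.075 4290 [0.0021 0.0578] [-0.0188  0.0102]
-0.07 2465 [0.015 0.056] [-0.0187  0.0106]
-0.065 1889 [0.018  0.0544] [-0.0175  0.0107]
-0.06 3990 [0.0193 0.0522] [-0.0138  0.0102]
-0.055 2276 [0.0186 0.0509] [-0.015   0.0101]
-0.05 988 [0.0193 0.0487] [-0.0151 -0.0075]
-0.045 454 [0.0193 0.0397] [-0.015   0.0039]
-0.04 737 [0.0177 0.027 ] [-0.013   0.0098]
-0.035 348 [0.0177 0.031 ] [-0.0128  0.0086]
-0.03 414 [0.0177 0.0313] [-0.0127  0.0091]
-0.025 379 [0.0178 0.0314] [-0.0127  0.0092]
-0.02 318 [0.0178 0.0314] [-0.0126  0.0088]
-0.015 301 [0.0178 0.0313] [-0.0128  0.0092]
-0.01 224 [0.0177 0.0295] [-0.0127  0.0091]
-0.005 90 [0.0177 0.0237] [-0.0121  0.0093]
ring [0.50625885 0.08846494] 0.030810385428861265 1134 [-0.26260867  0.04830544  0.        ]
```

```bash
python3 -m handwheel '[0.42,0.02,0.003,-0.004,0,0,0, 0.42,0.05,0.003,-0.004,0,0,0, 0.42,0.08,0.003,-0.004,0,0,0, 0.42,0.11,0.003,-0.004,0,0,0, 0.42,0.125,0.003,-0.004,0,0,0, 0.42,0.135,0.003,-0.004,0,0,0, 0.42,0.141,0.003,-0.004,0,0,0, 0.42,0.144,0.003,-0.004,0,0,0, 0.42,0.144,0.003,-0.004,0,0,0, 0.42,0.144,0.003,-0.004,0,0,0]'
python3 - <<'E'
from h import *
o=ctrl.get_obs(); print(w2c(o["tool_pos"]),o["contact_force"])
for n in("top","scene"):
    im,d=ctrl.get_image(n); 
    c=im[150:270,160:370] if n=="top" else im[140:300,130:370]
    cv2.imwrite(f"pics/{n}2.png",cv2.resize(c,None,fx=3,fy=3,interpolation=cv2.INTER_CUBIC))
E
```

```text
t: 2.45
tool_pos: [0.4947, 0.141, 0.009]
tool_rot: [1.043, 1.305, -1.04]
contact_force: [-0.5, 0.3, 1.1]
opening: 0.036
[-0.31638665  0.04874633  0.00895646] [-0.49133153  0.28576279  1.11224539]
```

View pics/scene2.png

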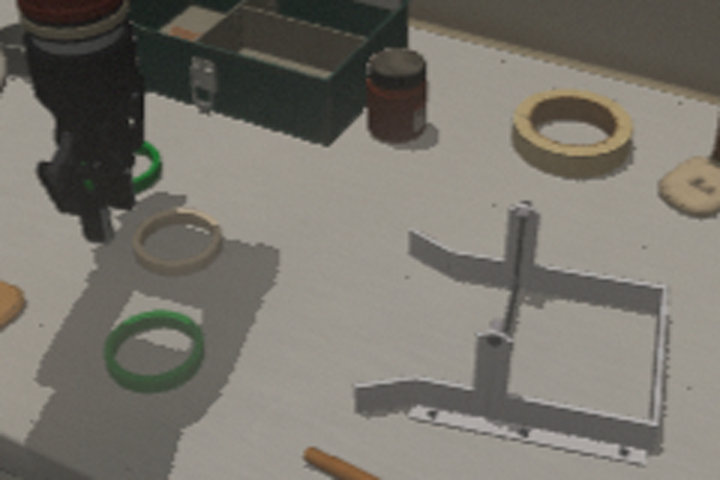

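View pics/top2.png

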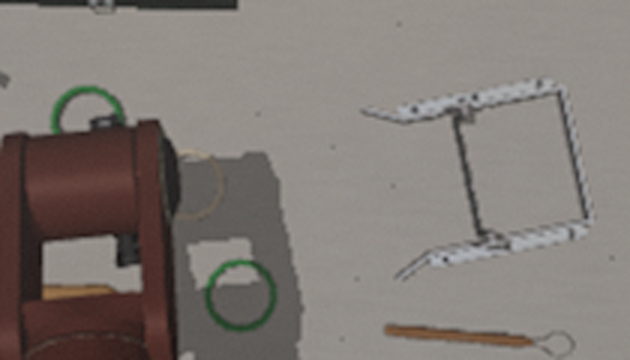

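```bash
python3 -m handwheel '[0.42,0.004,-0.001,0.005,0,0,0, 0.42,0.004,-0.001,0.011,0,0,0, 0.42,0.004,-0.001,0.017,0,0,0, 0.42,0.004,-0.002,0.024,0,0,0, 0.42,0.004,-0.004,0.032,0,0,0, 0.42,0.004,-0.006,0.04,0,0,0, 0.42,0.004,-0.008,0.048,0,0,0, 0.42,0.004,-0.01,0.056,0,0,0, 0.42,0.004,-0.012,0.064,0,0,0, 0.42,0.004,-0.014,0.071,0,0,0, 0.42,0.004,-0.016,0.077,0,0,0, 0.42,0.004,-0.017,0.08,0,0,0]'
python3 - <<'E'
from h import *
for i in range(1):
    im,d=ctrl.get_image("scene"); o=ctrl.get_obs(); print(w2c(o["tool_pos"]),o["contact_force"])
    cv2.imwrite("pics/scene3.png",cv2.resize(im[140:300,130:370],None,fx=3,fy=3,interpolation=cv2.INTER_CUBIC))
    P=pts("scene",d); c=w2c(P); m=(c[...,2]>.007)&(c[...,2]<.017)&(abs(c[...,0]+.18)<.06)&(abs(c[...,1]-.03)<.06)
    Q=c[m]; print(len(Q),Q.min(0),Q.max(0),Q.mean(0))
E
```

```text
t: 3.55
tool_pos: [0.4945, 0.058, 0.0033]
tool_rot: [1.042, 1.307, -1.042]
contact_force: [0.4, 0.6, -0.8]
opening: 0.0363
[-0.23547876  0.02997751  0.00327333] [ 0.84528055 -0.14902828  0.15455866]
281 [-0.23965413 -0.00618287  0.00700078] [-0.1617353   0.06191451  0.01699712] [-0.19985368  0.02609372  0.01115951]
```

View pics/scene3.png

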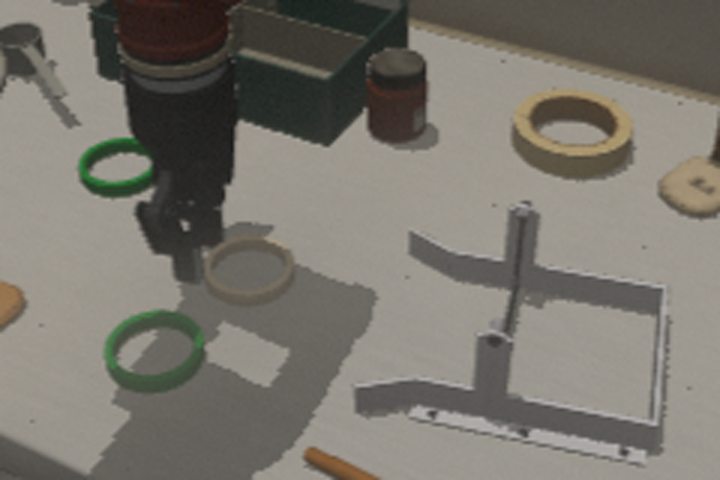

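```bash
python3 -m handwheel '[0.42,0,-0.001,0.005,0,0,0, 0.42,0,-0.004,0.014,0,0,0, 0.42,0,-0.007,0.024,0,0,0, 0.42,0,-0.01,0.034,0,0,0, 0.42,0,-0.013,0.044,0,0,0, 0.42,0,-0.016,0.054,0,0,0, 0.42,0,-0.019,0.064,0,0,0, 0.42,0,-0.022,0.074,0,0,0, 0.42,0,-0.025,0.084,0,0,0, 0.42,0,-0.027,0.092,0,0,0, 0.42,0,-0.029,0.098,0,0,0, 0.42,0,-0.029,0.103,0,0,0]'
python3 -m handwheel '[0.42,0,0,-0.003,0,0,0, 0.42,0,0,-0.012,0,0,0, 0.3,0,0,-0.016,0,0,0, 0.18,0,0,-0.016,0,0,0, 0.18,0,0,-0.016,0,0,0, 0.18,0,0,-0.016,0,0,0, 0.18,0,0,-0.016,0,0,0]'
cat > look.py <<'E'
from h import *
import sys
n=sys.argv[1]; x0,y0=float(sys.argv[2]),float(sys.argv[3])
im,d=ctrl.get_image("scene"); o=ctrl.get_obs(); print(w2c(o["tool_pos"]),o["contact_force"],o["opening"])
cv2.imwrite(f"pics/{n}.png",cv2.resize(im[140:300,130:370],None,fx=3,fy=3,interpolation=cv2.INTER_CUBIC))
c=w2c(pts("scene",d)); m=(c[...,2]>.008)&(c[...,2]<.016)&(abs(c[...,0]-x0)<.045)&(abs(c[...,1]-y0)<.045)
Q=c[m]; print(len(Q),Q.min(0),Q.max(0),Q.mean(0))
A=np.c_[Q[:,:2],np.ones(len(Q))]; s=np.linalg.lstsq(A,(Q[:,:2]**2).sum(1),rcond=None)[0]; k=s[:2]/2; print("circ",k,np.sqrt(s[2]+k@k))
E
python3 look.py s4 -.088 0
```

```text
t: 4.6
tool_pos: [0.4891, -0.0487, 0.0032]
tool_rot: [1.042, 1.307, -1.042]
contact_force: [-0.5, 1.0, 0.3]
opening: 0.0358
t: 5.18
tool_pos: [0.4858, -0.0322, 0.0033]
tool_rot: [1.041, 1.307, -1.041]
contact_force: [0.1, 0.9, -0.2]
opening: 0.0155
[-0.14948508  0.00139381  0.00335329] [0.64388566 0.45163063 0.32125544] 0.015288110407524542
240 [-0.12504743 -0.03587428  0.00806248] [-0.05847353  0.03330979  0.01543246] [-0.09115846 -0.00279593  0.01109617]
circ [-0.09172795 -0.0018284 ] 0.031120739827226785
```

View pics/s4.png

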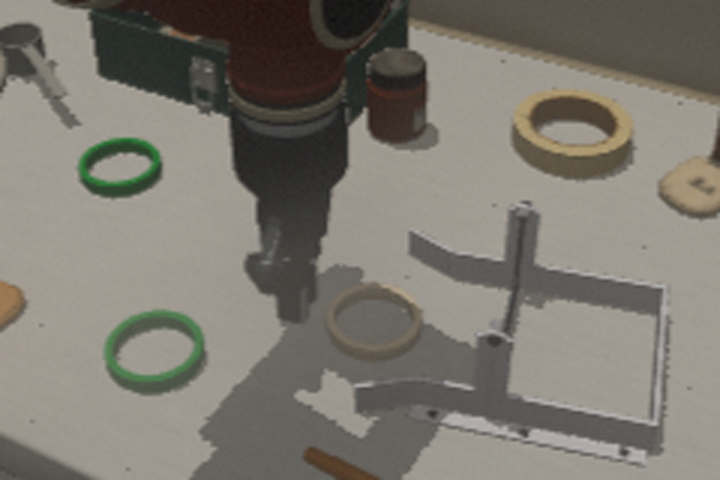

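```bash
python3 -m handwheel '[0.18,0,-0.003,0.006,0,0,0, 0.18,0,-0.003,0.012,0,0,0, 0.18,0,-0.003,0.018,0,0,0, 0.18,0,-0.002,0.026,0,0,0, 0.18,0,-0.002,0.034,0,0,0, 0.18,0,-0.002,0.042,0,0,0, 0.18,0,-0.001,0.05,0,0,0, 0.18,0,-0.001,0.058,0,0,0, 0.18,0,-0.001,0.066,0,0,0, 0.18,0,-0.001,0.074,0,0,0, 0.18,0,-0.001,0.08,0,0,0, 0.18,0,-0.001,0.083,0,0,0]'
python3 look.py s5 -.022 0
```

```text
t: 6.23
tool_pos: [0.5035, -0.1144, 0.0034]
tool_rot: [1.042, 1.307, -1.042]
contact_force: [-0.8, 0.5, -0.2]
opening: 0.0155
[-0.06534543  0.00039104  0.00338754] [ 0.06078716 -1.02745353  0.09200444] 0.015364092485800304
256 [-0.06581687 -0.04331128  0.00801293] [0.01715932 0.04443384 0.01575682] [-0.02302275 -0.00128958  0.01162892]
circ [-0.01758897 -0.00382776] 0.03451162619034487
```

View pics/s5.png

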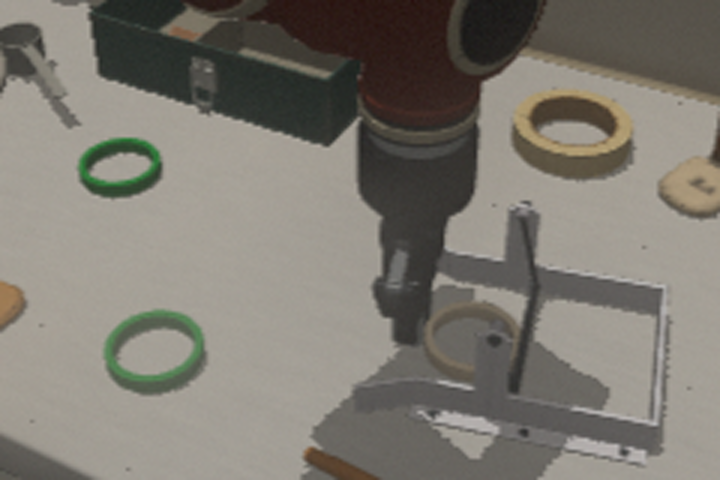

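```bash
python3 -m handwheel '[0.18,0,0,0.004,0,0,0, 0.18,0,0,0.01,0,0,0, 0.18,0,0,0.016,0,0,0, 0.18,0,0,0.022,0,0,0, 0.18,0,0,0.028,0,0,0, 0.18,0,0,0.034,0,0,0, 0.18,0,0,0.04,0,0,0, 0.18,0,0,0.046,0,0,0, 0.18,0,0,0.052,0,0,0, 0.18,0,0,0.056,0,0,0, 0.18,0,0,0.059,0,0,0, 0.18,0,0,0.06,0,0,0]'
python3 look.py s6 .035 0
```

```text
t: 7.28
tool_pos: [0.5148, -0.1648, 0.0028]
tool_rot: [1.057, 1.321, -1.041]
contact_force: [-6.7, 35.2, 16.9]
opening: 0.0151
[-1.38597193e-02  3.97830666e-05  2.83770459e-03] [-6.51270067 30.65394722 15.16109404] 0.01569040624820239
211 [ 6.86171177e-05 -4.45722237e-02  8.04711354e-03] [0.06383062 0.04422614 0.01598887] [ 0.03779042 -0.00148341  0.01152605]
circ [ 0.03133062 -0.0022946 ] 0.030396272864862687
```

View pics/s6.png

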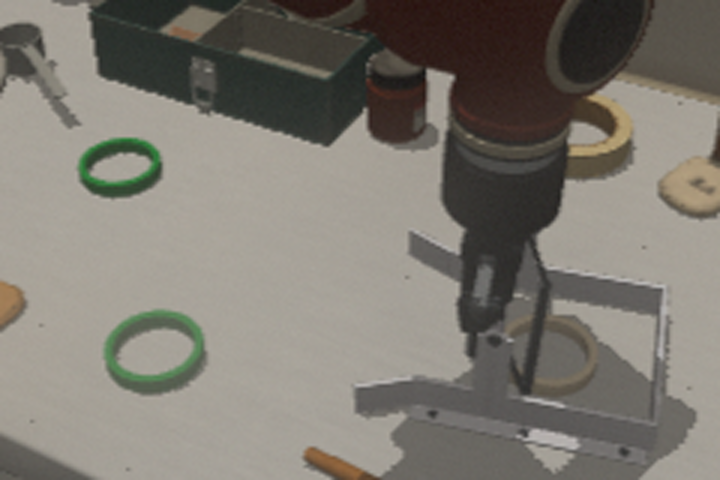

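```bash
python3 -m handwheel '[0.18,0,0,-0.01,0,0,0, 0.18,0,0,-0.02,0,0,0, 0.18,0,0,-0.03,0,0,0, 0.18,0,0,-0.03,0,0,0]'
python3 look.py s7 .035 0
python3 - <<'E'
from h import *
o=ctrl.get_obs(); im,d=ctrl.get_image("wrist"); cv2.imwrite("pics/w7.png",im)
R=Rn.from_rotvec(o["tool_rot"]).as_matrix();P=pts("wrist",d,o); T=(P-o["tool_pos"])@R
m=(d>0)&(d<.14)&(abs(T[...,2])<.06)&(abs(T[...,1])<.08)
for lo in np.arange(-.12,-.03,.005):
    q=T[m&(T[...,0]>=lo)&(T[...,0]<lo+.005)]
    if len(q)>5: print(round(lo,3),len(q),np.percentile(q[:,1],[1,99]).round(4),np.percentile(q[:,2],[1,99]).round(4))
im,d=ctrl.get_image("scene"); c=w2c(pts("scene",d))
m=(c[...,2]>.04)&(c[...,2]<.085)&(abs(abs(c[...,1])-.056)<.013)&(abs(c[...,0])<.05)
for s in(1,-1):
    for lo in np.arange(.03,.085,.01):
        q=c[m&(s*c[...,1]>0)&(c[...,2]>lo)&(c[...,2]<lo+.01)]
        if len(q): print(s,lo.round(3),len(q),np.percentile(q[:,0],[2,98]).round(4),np.percentile(q[:,1],[2,98]).round(4))
E
```

```text
t: 7.67
tool_pos: [0.5093, -0.1414, 0.003]
tool_rot: [1.041, 1.309, -1.041]
contact_force: [0.3, 0.6, -0.8]
opening: 0.0152
[-0.03696776  0.00013712  0.00316034] [ 0.25302044 -0.0311703  -0.47787294] 0.015461142872955505
204 [ 0.00011439 -0.03634246  0.00809589] [0.06380189 0.04478565 0.01582501] [ 0.03817481 -0.00075919  0.01144053]
circ [ 0.03121656 -0.00205504] 0.030581982114422035
-0.105 456 [-0.0189  0.0189] [-0.0221 -0.02  ]
-0.1 2673 [-0.0192  0.019 ] [-0.0218 -0.0174]
-0.095 4935 [-0.0581  0.0567] [-0.0213 -0.0095]
-0.09 7568 [-0.06    0.0594] [-0.019  -0.0049]
-0.085 5150 [-0.0595  0.0593] [-0.0189 -0.0046]
-0.08 5285 [-0.0562  0.0559] [-0.0188  0.0068]
-0.075 4583 [-0.0533  0.0527] [-0.0187  0.0083]
-0.07 2748 [-0.0505  0.0502] [-0.0187  0.009 ]
-0.065 2000 [-0.0479  0.0474] [-0.0178  0.0096]
-0.06 3232 [-0.0442  0.0441] [-0.0138  0.0095]
-0.055 2400 [-0.0421  0.0419] [-0.0149  0.0069]
-0.05 1206 [-0.0389  0.0391] [-0.015  0.007]
-0.045 635 [-0.033   0.0332] [-0.0151  0.0049]
-0.04 594 [-0.0185  0.0177] [-0.0136  0.0097]
-0.035 235 [-0.0144  0.014 ] [-0.0128  0.0041]
1 0.04 39 [-0.0111  0.0142] [0.0526 0.0655]
1 0.05 31 [-0.0096  0.01  ] [0.0528 0.0649]
1 0.06 37 [-0.01    0.0096] [0.0526 0.0654]
1 0.07 44 [-0.0069  0.0102] [0.0533 0.0685]
-1 0.04 51 [-0.0098  0.0136] [-0.066  -0.0533]
-1 0.05 50 [-0.0452  0.0106] [-0.0657 -0.0434]
-1 0.06 52 [-0.0461  0.0097] [-0.066  -0.0438]
-1 0.07 90 [-0.0446  0.0107] [-0.0683 -0.0489]
-1 0.08 8 [-0.0469 -0.0239] [-0.0591 -0.051 ]
```

View pics/s7.png

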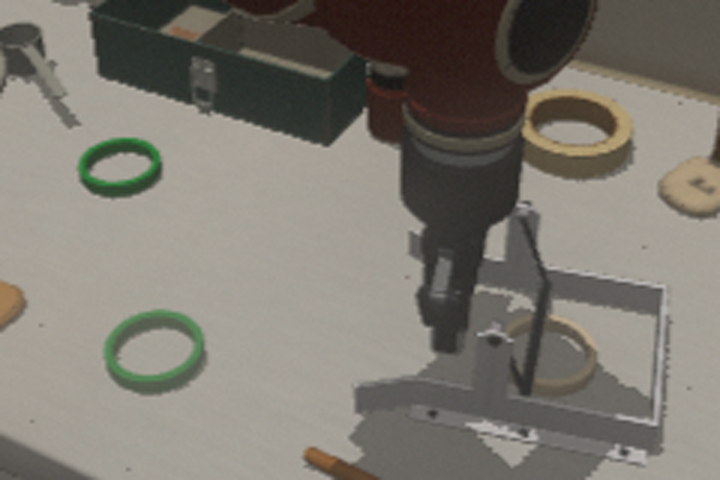

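View pics/w7.png

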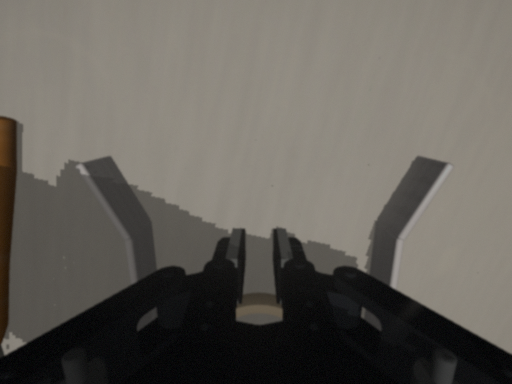

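```bash
python3 -m handwheel '[0.18,0,0,-0.015,0,0,0, 0.18,0,0,-0.04,0,0,0, 0,0,0,-0.065,0,0,0, 0,0,0,-0.075,0,0,0, 0,0,0,-0.075,0,0,0]'
python3 - <<'E'
from h import *
o=ctrl.get_obs(); print(o["q"],w2c(o["tool_pos"]),o["contact_force"],o["opening"])
E
```

```text
t: 8.23
tool_pos: [0.4923, -0.0679, 0.0029]
tool_rot: [1.04, 1.309, -1.04]
contact_force: [0.6, -0.3, -0.7]
opening: -0.0001
[-2.86971464e-01  1.56343055e-02  2.06661661e+00  2.01857841e-04
  1.06043996e+00 -5.14516852e-01] [-0.11333748 -0.00020846  0.00288121] [ 0.58337865 -0.32879344 -0.67495119] -0.00014423840121538872
```

```bash
python3 -m handwheel '[0,0,0,0,7,0,0, 0,0,0,0,14,0,0, 0,0,0,0,21,0,0, 0,0,0,0,28,0,0, 0,0,0,0,35,0,0, 0,0,0,0,42,0,0, 0,0,0,0,49,0,0, 0,0,0,0,56,0,0, 0,0,0,0,63,0,0, 0,0,0,0,70,0,0, 0,0,0,0,77,0,0, 0,0,0,0,84,0,0]'
python3 -m handwheel '[0,0,0,0,6,0,0, 0,0,0,0,6,0,0, 0,0,0,0,6,0,0]'
python3 - <<'E'
from h import *
o=ctrl.get_obs(); im,d=ctrl.get_image("wrist"); cv2.imwrite("pics/w8.png",im)
R=Rn.from_rotvec(o["tool_rot"]).as_matrix();P=pts("wrist",d,o); T=(P-o["tool_pos"])@R
print(w2c(o["tool_pos"]), R.T@CX, o["contact_force"])
m=(d>0)&(d<.14)&(abs(T[...,2])<.06)&(abs(T[...,1])<.08)
for lo in np.arange(-.12,.005,.005):
    q=T[m&(T[...,0]>=lo)&(T[...,0]<lo+.005)]
    if len(q)>5: print(round(lo,3),len(q),np.percentile(q[:,1],[1,99]).round(4),np.percentile(q[:,2],[1,99]).round(4))
E
python3 look.py s8 .035 0
```

```text
t: 9.23
tool_pos: [0.4938, -0.0707, 0.0036]
tool_rot: [2.047, 0.333, -2.046]
contact_force: [-0.3, -1.0, -0.4]
opening: 0.0003
t: 9.48
tool_pos: [0.4936, -0.0704, 0.0035]
tool_rot: [2.101, 0.239, -2.1]
contact_force: [-0.1, 0.2, -0.0]
opening: -0.0
[-0.11056217  0.00053703  0.00352269] [6.13422622e-04 9.99997700e-01 2.05530729e-03] [-0.06345994  0.18863233 -0.04796389]
-0.105 416 [-0.0201  0.0175] [-0.0211 -0.0189]
-0.1 2783 [-0.0198  0.0177] [-0.0206 -0.0155]
-0.095 4827 [-0.0593  0.0559] [-0.0203 -0.0084]
-0.09 8350 [-0.0611  0.0584] [-0.0178 -0.0035]
-0.085 5434 [-0.0596  0.0574] [-0.0177 -0.0013]
-0.08 4960 [-0.0558  0.0537] [-0.0177  0.0057]
-0.075 4603 [-0.0519  0.0495] [-0.0177  0.0061]
-0.07 2857 [-0.0483  0.046 ] [-0.0176  0.0067]
-0.065 1821 [-0.0445  0.0421] [-0.0168  0.0083]
-0.06 2950 [-0.0398  0.0375] [-0.0128  0.0082]
-0.055 2084 [-0.037   0.0349] [-0.0138  0.0081]
-0.05 1370 [-0.0326  0.0312] [-0.014   0.0089]
-0.045 532 [-0.0275  0.0255] [-0.0141  0.0038]
-0.04 520 [-0.011   0.0098] [-0.0125  0.0106]
-0.035 172 [-0.0092  0.0114] [-0.0118 -0.0074]
-0.03 270 [-0.0146  0.0122] [-0.0117 -0.0066]
-0.025 260 [-0.0144  0.0122] [-0.0117 -0.0066]
-0.02 248 [-0.0144  0.0122] [-0.0117 -0.0065]
-0.015 91 [-0.0135  0.0121] [-0.0117 -0.0066]
[-0.11093102  0.00043345  0.00342612] [0.11360911 0.52913271 0.74575419] -3.368861650231998e-05
205 [ 6.33600444e-05 -4.44537426e-02  8.02455806e-03] [0.06380885 0.04347118 0.01599788] [ 0.03802122 -0.00182187  0.01134913]
circ [ 0.03078677 -0.00251662] 0.030994724719442656
```

View pics/s8.png

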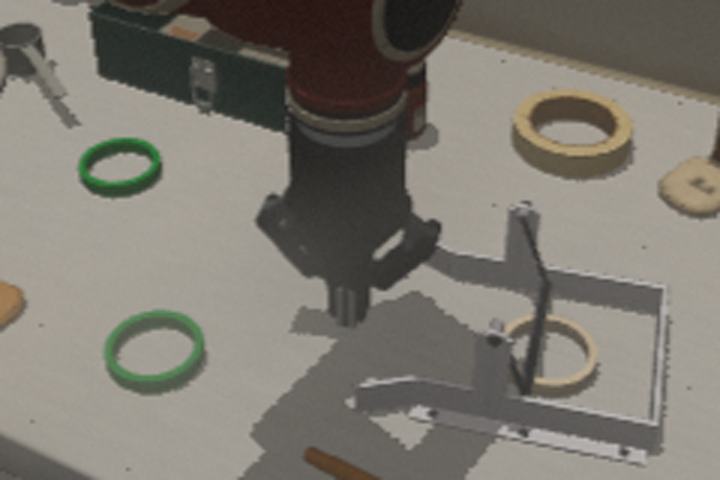

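```bash
python3 -m handwheel '[0,0,0.01,0.002,0,0,0, 0,0,0.025,0.0025,0,0,0, 0,0,0.04,0.0025,0,0,0, 0,0,0.055,0.0025,0,0,0, 0,0,0.068,0.0025,0,0,0, 0,0,0.078,0.0025,0,0,0, 0,0,0.085,0.0025,0,0,0, 0,0,0.09,0.0025,0,0,0, 0,0,0.095,0.0025,0,0,0, 0,0,0.1,0.0025,0,0,0, 0,0,0.104,0.0025,0,0,0, 0,0,0.106,0.0025,0,0,0]'
python3 look.py s9 .045 0
```

```text
t: 10.58
tool_pos: [0.5145, -0.1737, 0.0033]
tool_rot: [2.102, 0.238, -2.102]
contact_force: [-0.1, 0.3, 0.4]
opening: -0.0001
[-0.0050412  -0.00214634  0.00331735] [ 0.54009064  0.25182872 -0.17642418] -8.659827965686213e-05
235 [ 0.00730416 -0.0382929   0.0080126 ] [0.07410328 0.03210637 0.01553985] [ 0.04318109 -0.00484536  0.01132926]
circ [ 0.04138592 -0.00361709] 0.030791585950908355
```

View pics/s9.png

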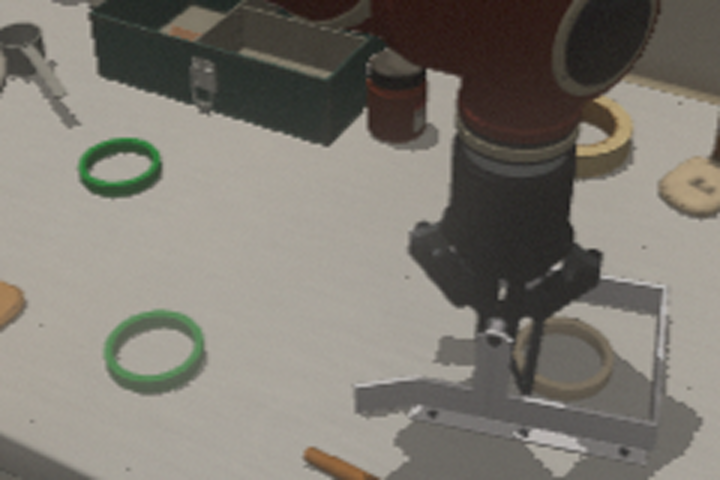

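```bash
python3 -m handwheel '[0,0,0.003,0.001,0,0,0, 0,0,0.006,0.001,0,0,0, 0,0,0.01,0.001,0,0,0, 0,0,0.014,0.001,0,0,0, 0,0,0.018,0.001,0,0,0, 0,0,0.021,0.001,0,0,0, 0,0,0.023,0.001,0,0,0, 0,0,0.024,0.001,0,0,0]'
python3 look.py s10 .065 0
```

```text
t: 11.3
tool_pos: [0.5189, -0.1974, 0.0033]
tool_rot: [2.103, 0.238, -2.103]
contact_force: [0.5, 1.7, 1.7]
opening: -0.0001
[ 0.01891745 -0.00314228  0.00335366] [-0.32270911  0.61316013  0.96428887] -9.831035898219866e-05
225 [ 0.02221205 -0.04000958  0.00800577] [0.10198093 0.02811783 0.01580676] [ 0.07243985 -0.00894621  0.0113658 ]
circ [ 0.06490507 -0.00619934] 0.03196374353534454
```

View pics/s10.png

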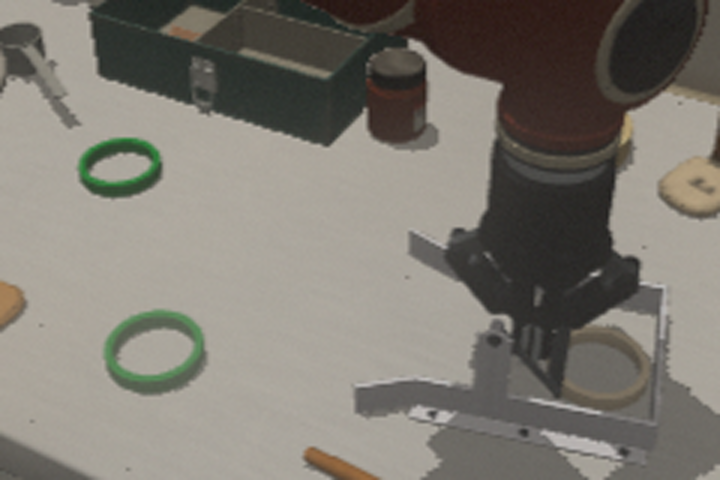

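```bash
python3 -m handwheel '[0,0,-0.006,0,0,0,0, 0,0,-0.014,0,0,0,0, 0,0,-0.024,0,0,0,0, 0,0,-0.036,0,0,0,0, 0,0,-0.05,0,0,0,0, 0,0,-0.064,0,0,0,0, 0,0,-0.08,0,0,0,0, 0,0,-0.1,0,0,0,0, 0,0,-0.12,0,0,0,0, 0,0,-0.135,0,0,0,0, 0,0,-0.145,0,0,0,0, 0,0,-0.145,0,0,0,0]'
python3 -m handwheel '[0,-0.02,0,0,0,0,0, 0,-0.05,-0.01,0,0,0,0, 0,-0.08,-0.03,0,0,0,0, 0,-0.11,-0.05,0,0,0,0, 0,-0.14,-0.08,0,0,0,0, 0,-0.16,-0.1,0,0,0,0, 0,-0.16,-0.1,0,0,0,0, 0,-0.16,-0.1,0,0,0,0]'
python3 look.py s11 .066 0
python3 - <<'E'
from h import *
for n in("top","scene"):
    im,d=ctrl.get_image(n); c=w2c(pts(n,d))
    if n=="top": cv2.imwrite("pics/t11.png",cv2.resize(im[90:290,130:370],None,fx=3,fy=3,interpolation=cv2.INTER_CUBIC))
    m=(c[...,2]>.009)&(c[...,2]<.015)&(c[...,0]>.02)&(c[...,0]<.099)&(abs(c[...,1])<.05); Q=c[m]
    A=np.c_[Q[:,:2],np.ones(len(Q))]; s=np.linalg.lstsq(A,(Q[:,:2]**2).sum(1),rcond=None)[0]; k=s[:2]/2; print(n,"ring",k,np.sqrt(s[2]+k@k),Q.min(0))
    b=(c[...,2]>.017)&(c[...,2]<.028)&(abs(c[...,0])<.05)&(abs(c[...,1])<.045); B=c[b]; print("bar",len(B),np.percentile(B,[5,50,95],axis=0).round(4))
    m=(c[...,2]>.008)
E
```

```text
t: 12.35
tool_pos: [0.4854, -0.0535, 0.003]
tool_rot: [2.1, 0.241, -2.102]
contact_force: [0.2, -0.1, -0.4]
opening: 0.0003
t: 13.02
tool_pos: [0.4652, 0.0419, 0.165]
tool_rot: [2.105, 0.238, -2.096]
contact_force: [-0.1, -0.1, 0.0]
opening: -0.0
[-0.22615635 -0.00318743  0.16317365] [ 0.66044126  0.51399648 -0.325211  ] 8.319844481741814e-05
284 [ 0.0315336  -0.04491721  0.00800005] [0.10195579 0.04480815 0.01543428] [ 0.06636306 -0.00772942  0.01118105]
circ [ 0.06665473 -0.00572053] 0.031720925724469974
top ring [ 0.06542811 -0.00520512] 0.03128030832065397 [ 0.03190037 -0.03900009  0.00900232]
bar 42 [[-0.0014 -0.0375  0.0171]
 [ 0.0002 -0.0018  0.0205]
 [ 0.0023  0.037   0.0242]]
scene ring [ 0.06515051 -0.00615091] 0.030943478294191817 [ 0.0315579  -0.03981858  0.00911571]
bar 24 [[-0.0013 -0.0002  0.0197]
 [ 0.0003  0.0231  0.0219]
 [ 0.0013  0.0413  0.023 ]]
```

View pics/s11.png

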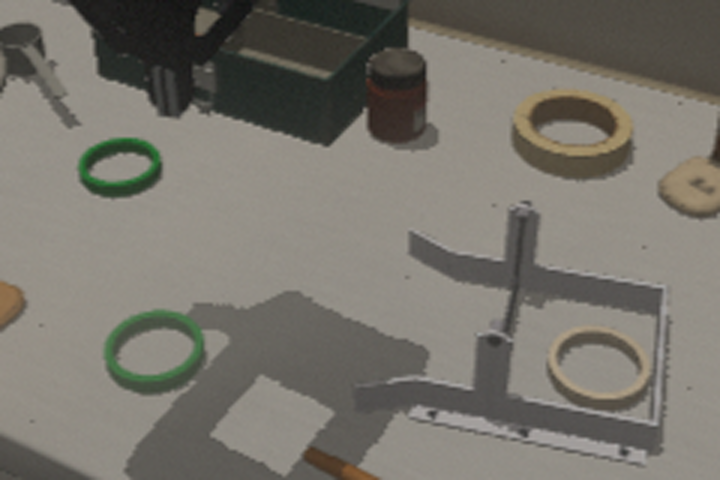

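View pics/t11.png

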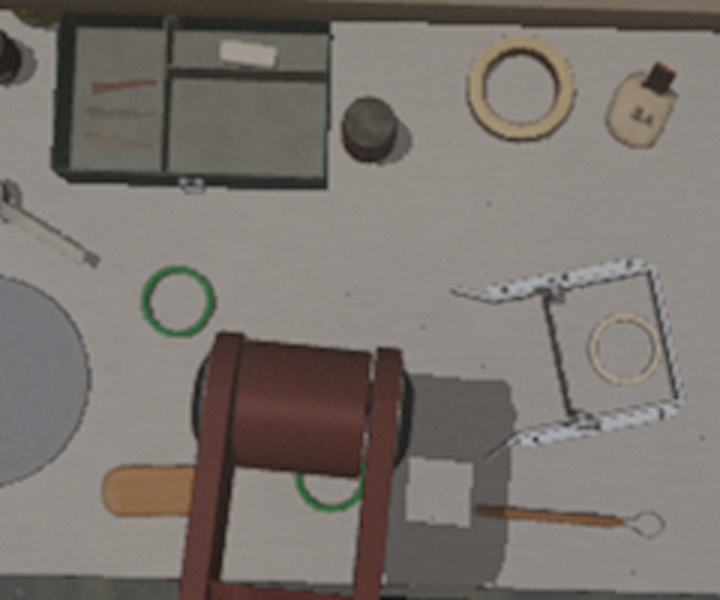

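The ring lies in the pocket, with its centre at chute (65, −6) mm and its rear edge at about 32 mm. The flap bar is at x≈0, so it is shut, and the bystanders look unmoved. Handing in.

```bash
python3 -c "
from station import ctrl
print(ctrl.finish_job())"
```

```text
the job is handed in; nothing more can be done
None
```

The kiln ring lies flat in the chute pocket with the flap shut behind it, and the job is handed in. I only pushed it with the fingertips, without gripping or lifting.

**How it went:** I pushed with two spread fingertips as far as the flap, then finished with closed fingers turned 90° so the gripper fitted between the flap's ears. After that I drew straight back and lifted clear. The robot's clock read about 13 s at the last checks.

**Last checks:** These are from the scene and top cameras.

| Check | Measured |
|---|---|
| Ring centre | chute x ≈ 65–66 mm, y ≈ −6 mm (target x = 66 mm) |
| Ring rear edge | about 32 mm past the hinge line (25 mm needed) |
| Flap bar | x ≈ 0, fully shut |
| Force on the tool | under 1 N, which is sensor noise; robot clear of everything |
| Other objects | look unmoved by eye; I did not measure them |

**What went wrong:** On the first try under the flap the gripper's knuckles caught on the flap straps or chute ears. The wrist sensor read up to about 35 N sideways and 17 N upward (combined about 40 N) before I backed off. That is right at the 40 N limit for the gripper's body pressing on something, and I can't tell which side of it the peak fell. The chute and flap showed no shift afterwards.

**Measurement disagreement:** The wrist camera's estimate of the ring's starting position differed from the fixed cameras by about 4–6 mm. I used a value in between.

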